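# Clear the pile on the dispatch desk

### The job

Take the pile on the dispatch desk apart from the top down and put each thing, standing upright as it is now, in its own place: the stamp with its whole foot on the felt of the ink pad, the square carton in the square tray, the label roll in the round dish, and the long carton in the long tray. The cartons and the roll must sit flat on the floor inside their rims; do not tip anything over, do not shift a carton away while something still stands on it, and leave the mug and the roll of tape where they are.

Things in the scene. Friction and masses are not known exactly. Their poses are not given: they have to be found in the camera images.
- long_carton_center (a point): Long closed cardboard carton, 66 x 210 x 60 mm high, lying on the desk at the bottom of the pile. This point is its centre, 30 mm above its underside. Own y runs along its 210 mm length, x across its 66 mm width, z up. About 0.4 kg. The square carton and the label roll stand side by side on its top, one near each end (which end varies), about 54 mm from its middle; the stamp stands on the square carton.
- square_carton_center (a point): Small closed cardboard carton, 64 x 64 x 56 mm high, standing on one end half of the long carton, sides nearly in line with it, with the stamp on top. This point is its centre, 28 mm above its underside; x and y are square to its sides, z up. About 0.15 kg. The gap to the label roll is about 45 mm, so it is best gripped across the long carton's narrow side.
- label_roll_center (a point): Roll of white labels: a plain white solid cylinder 60 mm in diameter and 57 mm high with a dark core spot on its end, standing on end on the other end half of the long carton. This point is its centre, 28.5 mm above its underside; z is its axis, up. About 0.14 kg.
- stamp_center (a point): Hand stamp, 68 mm high, standing upright on the square carton: round foot 44 mm in diameter and 14 mm high of dark wood, then a black round upright handle 26 mm in diameter (a knob of 30 mm above 56 mm height). This point is on its axis, 34 mm above its underside, on the handle; z is its axis, up. About 0.07 kg.
- long_tray: Long shallow grey plastic tray fixed to the desk, outside 104 x 250 x 10 mm high; place of the long carton. Origin: centre of its underside, on the desk. Own y runs along its length. Floor 4 mm above the desk, rim 4 mm thick, inside 96 x 242 mm.
- square_tray: Square shallow grey plastic tray fixed to the desk, outside 102 x 102 x 10 mm high; place of the square carton. Origin: centre of its underside, on the desk; x and y are square to its sides. Floor 4 mm above the desk, rim 4 mm thick, inside 94 x 94 mm.
- roll_dish: Round shallow dark steel dish fixed to the desk, outside 100 mm in diameter, 10 mm high; place of the label roll. Origin: centre of its underside, on the desk. Floor 4 mm above the desk, rim 5 mm thick, inside 90 mm in diameter.
- ink_pad: Open ink pad fixed to the desk: black flat case 96 x 126 x 13 mm high with a blue felt of 80 x 110 mm in its middle; place of the stamp. Origin: centre of its underside, on the desk; own y runs along its 126 mm length. The felt's flat firm top is 15 mm above the desk.
- mug: White mug, 80 mm in diameter and 92 mm high, with a handle, standing to the left of the work; bystander. Origin: centre of its underside.
- tape_roll: Yellow roll of packing tape lying flat, 100 mm outside and 76 mm inside diameter, 48 mm high, to the right of the work; bystander. Origin: centre of its underside.
Not all that is in view belongs to the job. There is more than one size of the ink_pad; the job needs the smaller. What is shaped like the part that bears label_roll_center but blue is not meant.

How it is judged:
By the outcome, as a careful person would: the job done as asked, in the order asked, and still so for the second after the job is handed in, with the robot touching nothing.
It also fails if it takes over 109 s, if anything falls off the work surface, if the arm or the gripper's body presses on something with over 40 N, if the wrist force passes 120 N, or if a joint passes its speed limit or range.

### The arm

A 6-joint arm with a two-finger parallel gripper is mounted at the origin on the work surface. World frame = base frame: x ahead of the robot, y to its left, z up, the work surface at z = 0. Lengths are in m, angles in rad, forces in N, time in s.
With the tool pointing down it reaches from about 0.35 to 0.85 m from the base axis. Payload 8.1 kg.
Tool frame: the origin (TCP) lies where the fingers leave the gripper's body, on its centre line; the fingertips stand 84 mm ahead of it and the grasp point (between the pads) lies 65 mm ahead of it; z points along the fingers, y is the line along which they close (so a half turn about z gives the same grasp; the last joint's range is limited). The gripper opens to 93 mm and grips with 3 to 60 N. Pads are 15 mm wide; open, the fingers measure 128 mm over their backs; the gripper's body (75 mm by 188 mm) begins 65 mm behind the grasp point.
Start: joints at [-1.234, 0.13, 1.488, -0, 1.523, -0.085], TCP at [0.246, -0.547, 0.303] pointing down, gripper open.
Joint ranges: [-2.96, 2.96], [-0.89, 2.26], [0.02, 2.5], [-1.34, 4.48], [0, 2.73], [-2.66, 2.66]. Speed limits (rad/s): [2.39, 2.39, 2.79, 3.14, 3.14, 3.14].

### API

Orientations are given as a rotation vector (axis times angle).
In Python, from plant import robot gives the robot as it stands.
- The arm moves only by the shell command python3 -m jog 'ROWS' [FORCE]. ROWS is text: rows parted by semicolons, each of 5 numbers parted by spaces: the opening, from 0 (shut) to 1 (fully open), then the shift along the tool's x, y, z in m, then the turn about the tool's z in degrees. A call has 1 to 10 rows; each row shifts and turns the commanded pose from where the row before left it, along the tool's axes as they then stand; what a row does not reach is not made up. A row lasts 1/12 s, in which the tool goes at most 41.7 mm and 7.16 degrees, less where a joint would pass 70% of its speed; a pose out of reach is approached as far as the arm can. A call with a gripper value outside its range is refused whole. The fingers move at their own pace and stop on an object; FORCE is the grip in N (left out, the last holds). Time passes only in rows, so rows that do not move let the fingers close. It gives the time, the measured TCP pose, the force, the opening and the grip force at its end, in the units of the state.
- robot.read_state(): the state, without advancing time (a new reading comes with each control period).
- robot.read_camera(name): name is "scene" or "top" or "wrist"; returns a dict with "color" (420x560x3 uint8, red, green, blue), "intrinsics" (3x3 intrinsics, pixels), "pose" (4x4, takes a point from camera to world coordinates); the wrist camera has in their place "tool_from_camera" (4x4, takes a point from camera to tool coordinates, whose origin is the TCP and whose axes are the flange's). Camera axes: x right, y down, z forward; pixel columns grow to the right and rows downward; lengths in m; the calibration is good to about 2 mm. The wrist camera is an equidistant fisheye: a pixel r from the principal point sees the ray r / f radians off the axis. A picture is of the moment at which its call begins: read the wrist's pose just before it. There is no depth.
- robot.close_job(): hands the job in; it is judged then, once.
The state is a dict: "t": time; "q": joint angles; "dq": joint speeds; "joint_torque": joint torques, N m; "tool_pos": TCP position; "orientation": TCP orientation; "force": force on the tool from outside, world axes, zero at the start; "wrist_torque": the same for the moment, N m; "opening": finger opening in m; "gripper_force": force on a finger pad.
Only numpy, scipy, OpenCV 4.12 (cv2) and the standard library are available. Lean on these libraries where they do the work, as an engineer would, in place of code of your own. Each camera call takes 0.05 s, during which the arm holds its last target. There are 200 camera calls.

## Working session

There is one attempt and no reset: what is moved stays moved. The work goes in short steps, Python scripts to look and compute and a shell command to move; the robot and the scene stay as the last step left them, time stands still between calls to the robot, and variables do not carry over. Pictures are saved under pics/ and viewed, at most 17 in all, crops included, and the job is handed in when it is done.

```bash
ls; mkdir -p pics
python3 - <<'E'
from plant import robot
import cv2,numpy as np
np.set_printoptions(precision=4,suppress=True)
s=robot.read_state();print(s)
for n in("scene","top","wrist"):
    c=robot.read_camera(n);cv2.imwrite(f"pics/{n}0.png",c["color"][:,:,::-1])
    np.savez(f"pics/{n}0.npz",**{k:v for k,v in c.items()})
    print(n,{k:v for k,v in c.items() if k!="color"})
E
```

```text
pics
{'t': 0.0, 'q': array([-1.2344,  0.1312,  1.4893,  0.    ,  1.523 , -0.0854]), 'dq': array([ 0.0014, -0.0018, -0.0006,  0.0011,  0.0004, -0.0015]), 'joint_torque': array([ -0.0026, -55.9847, -49.1756,   0.0765,   0.0356,  -0.0002]), 'tool_pos': array([ 0.2455, -0.547 ,  0.3017]), 'orientation': array([-3.0702, -0.6573,  0.0004]), 'force': array([ 0.3756,  0.3867, -0.0505]), 'wrist_torque': array([ 0.0051, -0.0166, -0.0375]), 'gripper_force': 0.0, 'opening': 0.09316317243892014}
scene {'intrinsics': array([[385.1209,   0.    , 283.0717],
       [  0.    , 385.1209, 216.7589],
       [  0.    ,   0.    ,   1.    ]]), 'pose': array([[ 0.783 ,  0.3663, -0.5027,  0.9671],
       [ 0.6218, -0.483 ,  0.6165, -0.6012],
       [-0.017 , -0.7953, -0.606 ,  0.7258],
       [ 0.    ,  0.    ,  0.    ,  1.    ]])}
top {'intrinsics': array([[399.6158,   0.    , 282.3985],
       [  0.    , 399.6158, 206.7561],
       [  0.    ,   0.    ,   1.    ]]), 'pose': array([[ 0.0209, -0.9964,  0.0817,  0.3764],
       [-0.9997, -0.0221, -0.0134,  0.0201],
       [ 0.0152, -0.0814, -0.9966,  1.1156],
       [ 0.    ,  0.    ,  0.    ,  1.    ]])}
wrist {'intrinsics': array([[325.1923,   0.    , 276.0166],
       [  0.    , 325.1923, 205.7805],
       [  0.    ,   0.    ,   1.    ]]), 'tool_from_camera': array([[ 0.0006, -0.9715, -0.2371,  0.0652],
       [ 1.    ,  0.0006, -0.0001, -0.0002],
       [ 0.0002, -0.2371,  0.9715, -0.0831],
       [ 0.    ,  0.    ,  0.    ,  1.    ]])}
```

View pics/scene0.png

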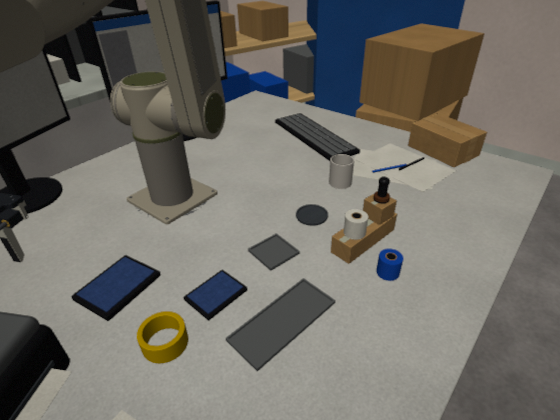

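View pics/top0.png

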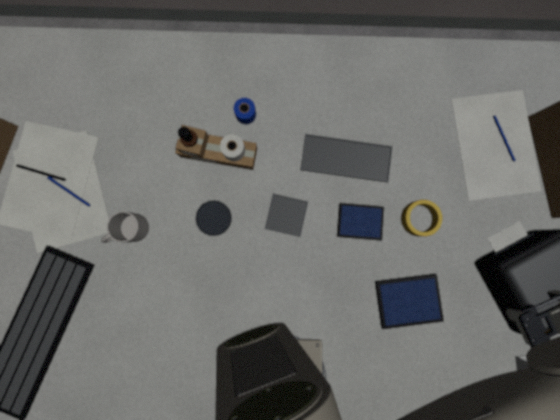

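The two views show the pile at about (215,147) in the top view, with the stamp at the left end on the square carton. The long tray is at (347,158), the square tray at (287,214), the dish at (213,218) and the small ink pad at (361,221). The larger pad at (409,301) and the blue roll at (244,110) are decoys. Next I segment and measure.

```bash
cat > h.py <<'E'
import numpy as np,cv2
np.set_printoptions(precision=4,suppress=True)
def load(f): return dict(np.load(f))
def ray(c,px):
    K,T=c["intrinsics"],c["pose"]
    d=T[:3,:3]@np.linalg.solve(K,[px[0],px[1],1.]); return T[:3,3],d/np.linalg.norm(d)
def plane(c,px,z):
    o,d=ray(c,px); return o+d*(z-o[2])/d[2]
def tri2(rays):
    A=np.zeros((3,3));b=np.zeros(3)
    for o,d in rays:
        P=np.eye(3)-np.outer(d,d);A+=P;b+=P@o
    p=np.linalg.solve(A,b)
    return p,[np.linalg.norm((np.eye(3)-np.outer(d,d))@(p-o)) for o,d in rays]
def tri(c1,p1,c2,p2): return tri2([ray(c1,p1),ray(c2,p2)])
def proj(c,p):
    T=c["pose"];q=T[:3,:3].T@(np.asarray(p)-T[:3,3]);q=c["intrinsics"]@q;return q[:2]/q[2]
E
python3 - <<'E'
from h import *
T=load("pics/top0.npz");S=load("pics/scene0.npz")
def blobs(c,name,roi,f):
    x,y,w,h=roi;im=c["color"][y:y+h,x:x+w].astype(int)
    hsv=cv2.cvtColor(im.astype(np.uint8),cv2.COLOR_RGB2HSV)
    m=f(im,hsv).astype(np.uint8)*255
    m=cv2.morphologyEx(m,cv2.MORPH_CLOSE,np.ones((5,5)))
    cs,_=cv2.findContours(m,cv2.RETR_EXTERNAL,cv2.CHAIN_APPROX_NONE)
    k=max(cs,key=cv2.contourArea)+np.array([x,y])
    r=cv2.minAreaRect(k);print(name,cv2.contourArea(k),np.round(r[0],1),np.round(r[1],1),round(r[2],1))
    return k
dark=lambda t:(lambda im,h:(h[...,2]<t))
R={}
R["Tlong"]=blobs(T,"Tlong",(290,125,115,65),dark(100))
R["Tsq"]=blobs(T,"Tsq",(258,185,60,60),dark(100))
R["Tdish"]=blobs(T,"Tdish",(185,190,60,55),dark(90))
R["Tink"]=blobs(T,"Tink",(328,195,65,55),dark(100))
R["Slong"]=blobs(S,"Slong",(220,272,125,100),dark(100))
R["Ssq"]=blobs(S,"Ssq",(240,228,68,45),dark(100))
R["Sdish"]=blobs(S,"Sdish",(288,200,45,30),dark(90))
R["Sink"]=blobs(S,"Sink",(176,264,78,58),dark(100))
def quad(c,k,z):
    P=np.array([plane(c,p,z)[:2] for p in k[:,0]],np.float32)
    return cv2.minAreaRect(P)
for o in("long","sq","dish","ink"):
    for z in (0.01,):
        for c,n in((T,"T"),(S,"S")):
            r=quad(c,R[n+o],z);print(o,n,np.round(r[0],4),np.round(r[1],4),round(r[2],1))
# median colors
for p in [(287,214),(347,158),(213,218),(361,221),(320,210),(192,148),(245,160)]:
    print(p,T["color"][p[1],p[0]])
big=cv2.resize(T["color"][90:190,150:290],None,fx=5.7,fy=5.7,interpolation=cv2.INTER_CUBIC)
b2=cv2.resize(S["color"][165:290,320:420],None,fx=4.8,fy=4.8,interpolation=cv2.INTER_CUBIC)
cv2.imwrite("pics/ct.png",big[:,:,::-1]);cv2.imwrite("pics/cs.png",b2[:,:,::-1])
E
```

```text
Tlong 3142.5 [346.2 157.9] [88.8 37.1] 8.1
Tsq 1245.0 [285.9 214.8] [36.3 36.4] 13.0
Tdish 962.0 [213.5 217.5] [35. 35.] 90.0
Tink 1541.0 [360.  221.2] [46.5 35.1] 4.6
Slong 4230.0 [280.1 320.1] [ 46.8 106.8] 47.7
Ssq 968.0 [273.4 250.8] [30.2 42.7] 59.0
Sdish 495.5 [311.5 215. ] [20. 31.] 90.0
Sink 1616.0 [215. 293.] [35.5 55.4] 50.4
long T [ 0.6091 -0.171 ] [0.2493 0.1058] 83.2
long S [ 0.6114 -0.1762] [0.2553 0.1103] 83.9
sq T [ 0.4451 -0.0049] [0.1007 0.1008] 78.0
sq S [ 0.4474 -0.01  ] [0.106  0.1076] 78.2
dish T [0.4332 0.195 ] [0.097  0.0965] 1.8
dish S [0.4369 0.1886] [0.0963 0.1024] 36.9
ink T [ 0.4319 -0.2112] [0.1287 0.0976] 86.6
ink S [ 0.4334 -0.2149] [0.1317 0.1055] 86.6
(287, 214) [74 75 78]
(347, 158) [79 79 81]
(213, 218) [42 43 46]
(361, 221) [34 45 74]
(320, 210) [132 133 131]
(192, 148) [102  83  60]
(245, 160) [111  93  69]
```

View pics/ct.png

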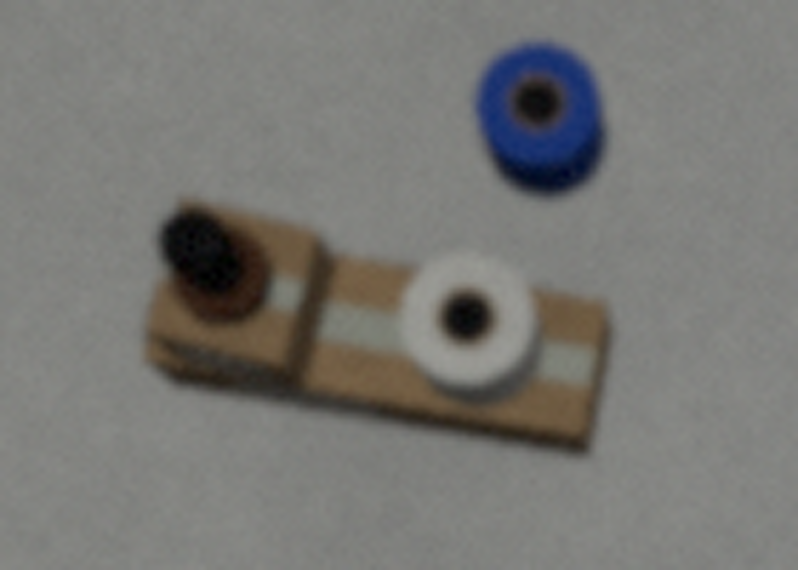

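View pics/cs.png

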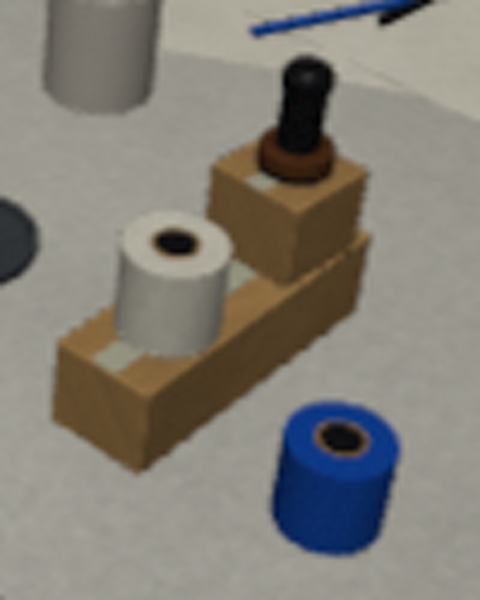

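The crops show the stamp knob top at about (195,235) in the top crop and (308,72) in the scene crop. The roll core spot is at (466,316) and (177,243). The carton corners are visible too, so I triangulate.

Run:
```python
from h import *
T=load("pics/top0.npz");S=load("pics/scene0.npz")
t=lambda x,y:((x+.5)/5.7-.5+150,(y+.5)/5.7-.5+90)
s=lambda x,y:((x+.5)/4.8-.5+320,(y+.5)/4.8-.5+165)
pts={"knobtop":((190,236),(309,75)),"rollspot":((466,316),(177,243)),
"sq_near_right(c)":((322,240),(296,212)) ,"sqB":((180,203),(368,174)),"sqC":((297,366),(211,170)),
"longA":((607,300),(150,400)),"longB":((587,435),(57,348)),"bluespot":((538,103),(343,439))}
for k,(a,b) in pts.items():
    p,e=tri(T,t(*a),S,s(*b));print(k,p,np.array(e))
for k,(a,z) in {"sq0":((180,203),.116),"sq1":((322,240),.116),"sq2":((297,366),.116),"sq3":((148,328),.116),"lA":((607,300),.06),"lB":((587,435),.06),"roll":((466,316),.117),"knob":((190,236),.184),"foot":((224,275),.13)}.items():
    print(k,plane(T,t(*a),z))
for k,(a,z) in {"Sroll":((177,243),.117),"Sknob":((309,75),.184)}.items(): print(k,plane(S,s(*a),z))
```

```text
knobtop [0.6275 0.2472 0.1771] [0.002 0.002]
rollspot [0.6116 0.1388 0.1177] [0.0007 0.0007]
sq_near_right(c) [0.6468 0.2055 0.1147] [0.0012 0.0012]
sqB [0.6617 0.2693 0.1116] [0.0002 0.0002]
sqC [0.5892 0.2144 0.1142] [0.0007 0.0007]
longA [0.6351 0.08   0.0583] [0.0004 0.0004]
longB [0.571  0.0879 0.0565] [0.0003 0.0003]
bluespot [0.7299 0.1154 0.0573] [0.0002 0.0002]
sq0 [0.6607 0.2684 0.116 ]
sq1 [0.6454 0.2046 0.116 ]
sq2 [0.5882 0.2136 0.116 ]
sq3 [0.6037 0.2802 0.116 ]
lA [0.6351 0.0801 0.06  ]
lB [0.5706 0.0878 0.06  ]
roll [0.6123 0.1393 0.117 ]
knob [0.6275 0.2468 0.184 ]
foot [0.625  0.2443 0.13  ]
Sroll [0.6107 0.139  0.117 ]
Sknob [0.6307 0.2345 0.184 ]
```

```bash
cat >> h.py <<'E'
from scipy.spatial.transform import Rotation as Ro
def shot(name):
    from plant import robot
    s=robot.read_state();c=robot.read_camera("wrist")
    M=np.eye(4);M[:3,:3]=Ro.from_rotvec(s["orientation"]).as_matrix();M[:3,3]=s["tool_pos"]
    np.savez(f"pics/{name}.npz",color=c["color"],intrinsics=c["intrinsics"],pose=M@c["tool_from_camera"])
    cv2.imwrite(f"pics/{name}.png",c["color"][:,:,::-1]);return s
def fray(c,px):
    K,T=c["intrinsics"],c["pose"];v=np.array([px[0]-K[0,2],px[1]-K[1,2]])/K[0,0];r=np.linalg.norm(v)
    d=np.r_[v/max(r,1e-9)*np.sin(r),np.cos(r)];return T[:3,3],T[:3,:3]@d
def fplane(c,px,z):
    o,d=fray(c,px);return o+d*(z-o[2])/d[2]
def fproj(c,p):
    T=c["pose"];q=T[:3,:3].T@(np.asarray(p)-T[:3,3]);r=np.hypot(q[0],q[1]);a=np.arctan2(r,q[2])
    return c["intrinsics"][:2,2]+c["intrinsics"][0,0]*a*q[:2]/r
def go(x,y,zg,yaw=None):
    "shift in tool axes to bring grasp point (65 mm ahead of TCP) to x,y,zg; turn to make tool y at yaw deg"
    from plant import robot
    s=robot.read_state();R=Ro.from_rotvec(s["orientation"]).as_matrix()
    g=s["tool_pos"]+R@[0,0,.065]
    yn=np.degrees(np.arctan2(R[1,1],R[0,1]))
    print("t",round(s["t"],2),"grasp",g,"yaw_y",round(yn,2),"tilt",R[2],"shift",R.T@(np.array([x,y,zg])-g),"turn",None if yaw is None else round(-(yaw-yn),2),"F",s["force"],"open",s["opening"],s["gripper_force"])
E
python3 -m jog '1 0 0 -.004 -6.5;1 0 0 -.004 -6.5;1 0 0 -.004 -6.5;1 0 0 -.004 -6.5;1 0 0 -.004 -6.5;1 0 0 -.004 -6.5;1 0 0 -.004 -6.5;1 0 0 -.004 -6.5;1 0 0 -.004 -6.5;1 0 0 0 0' 
python3 -m jog '1 .038 .013 0 0;1 .038 .013 0 0;1 .038 .013 0 0;1 .038 .013 0 0;1 .038 .013 0 0;1 .038 .013 0 0;1 .038 .013 0 0;1 .038 .013 0 0;1 .038 .013 0 0;1 0 0 0 0'
python3 -c "
from h import *
shot('w1');go(.626,.245,.32,-7)"
```

```text
t: 0.98
tool_pos: [0.2457, -0.5476, 0.3393]
orientation: [2.353, 2.081, -0.0]
force: [0.0, 0.0, 0.8]
opening: 0.0929
gripper_force: 0.0
t: 1.82
tool_pos: [0.4076, -0.2175, 0.3386]
orientation: [-2.356, -2.076, -0.004]
force: [-0.1, -1.0, -0.2]
opening: 0.0928
gripper_force: 0.0
t 1.87 grasp [ 0.4066 -0.22    0.2736] yaw_y -7.22 tilt [ 0.0006  0.0003 -1.    ] shift [ 0.4889  0.1592 -0.0461] turn -0.22 F [-0.2467 -0.0627  1.0606] open 0.09277991490724974 0.0
```

View pics/w1.png

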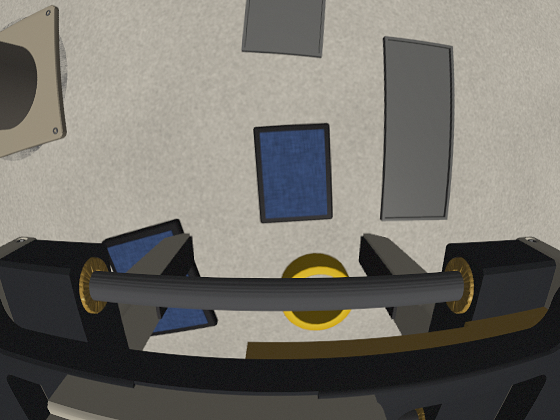

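The wrist view shows the small pad at (294,173), the long tray at (417,129) and part of the square tray at (284,25). I continue with two more views.

```bash
python3 -m jog '1 .037 .013 -.008 0;1 .037 .013 -.008 0;1 .037 .013 -.008 0;1 .037 .013 -.008 0;1 0 0 0 0' >/dev/null
python3 -c "
from h import *
shot('w2')"
python3 -m jog '1 .037 .013 -.004 0;1 .037 .013 -.004 0;1 .037 .013 -.004 0;1 .037 .013 -.004 0;1 0 .013 0 0;1 0 0 0 0' 
python3 -c "
from h import *
shot('w3');go(.626,.245,.32,-7)"
```

```text
t: 2.83
tool_pos: [0.5606, 0.055, 0.3856]
orientation: [-2.36, -2.074, 0.002]
force: [0.5, -1.0, -0.5]
opening: 0.093
gripper_force: 0.0
t 2.88 grasp [0.5595 0.054  0.3205] yaw_y -7.46 tilt [-0.0012 -0.0019 -1.    ] shift [0.198  0.0412 0.0002] turn -0.46 F [-0.1099 -1.1082 -0.521 ] open 0.09275244231787723 0.0
```

View pics/w2.png

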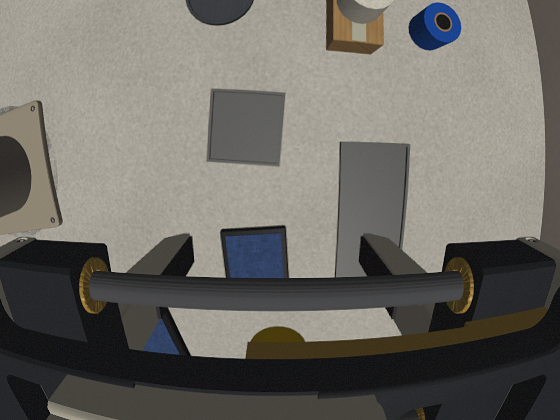

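View pics/w3.png

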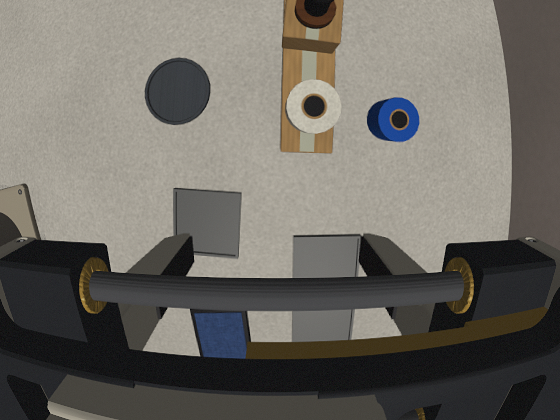

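The views show the square tray at (247,127) in w2, and the dish at (178,91) and roll spot at (314,106) in w3. I combine these with the top view for heights.

Run:
```python
from h import *
T=load("pics/top0.npz");W={k:load(f"pics/{k}.npz") for k in("w1","w2","w3")}
def cen(c,pr,pts): # centre of quad by diagonals on plane
    P=[pr(c,p,.01)[:2] for p in pts];a,b,d,e=P
    t=np.linalg.solve(np.array([d-a,-(e-b)]).T,b-a);return a+t[0]*(d-a),[round(np.linalg.norm(P[i]-P[(i+1)%4]),4) for i in range(4)],np.degrees(np.arctan2(*(P[3]-P[0])[::-1])),np.degrees(np.arctan2(*(P[2]-P[1])[::-1]))
q={"long":("w1",[(384,37),(452,45),(447,219),(381,219)]),"sq":("w2",[(210,89),(285,93),(280,165),(207,161)]),"ink":("w1",[(254,127),(329,124),(332,219),(262,222)])}
Tc={"long":(346.2,157.9),"sq":(285.9,214.8),"ink":(360,221.2),"dish":(213.5,217.5),"roll":(150+466.5/5.7-.5,90+316.5/5.7-.5)}
for k,(w,p) in q.items():
    r=cen(W[w],fplane,p);print(k,*r)
    pc=fproj(W[w],np.r_[r[0],.01]);print("   tri",*tri2([ray(T,Tc[k]),fray(W[w],pc)]))
print("dish",fplane(W["w3"],(178,91),.01),*tri2([ray(T,Tc["dish"]),fray(W["w3"],(178,91))]))
print("roll",fplane(W["w3"],(314.3,106),.117),*tri2([ray(T,Tc["roll"]),fray(W["w3"],(314.3,106))]))
P=[fplane(W["w3"],p,.06) for p in((281,151),(332,153))];print("long ends",P)
P=[fplane(W["w3"],p,.116) for p in((283,37),(341,42))];print("sq near edge",P)
```

```text
long [ 0.6095 -0.1709] [np.float64(0.1044), np.float64(0.2508), np.float64(0.1055), np.float64(0.2459)] -96.75507243870379 -96.51020295544467
   tri [ 0.6082 -0.1708  0.0128] [np.float64(3.825673231854361e-06), np.float64(3.82567323198218e-06)]
sq [ 0.4458 -0.0062] [np.float64(0.1028), np.float64(0.0993), np.float64(0.1018), np.float64(0.1004)] -100.52125004924673 -101.0910914783855
   tri [ 0.4452 -0.0056  0.0025] [np.float64(0.0004958536535778796), np.float64(0.0004958536535778993)]
ink [ 0.4323 -0.2132] [np.float64(0.0948), np.float64(0.1247), np.float64(0.093), np.float64(0.1242)] -92.97376849839857 -93.76849856792906
   tri [ 0.4335 -0.2182 -0.0245] [np.float64(0.00018379417364106258), np.float64(0.00018379417364114756)]
dish [0.4364 0.1946 0.01  ] [0.4335 0.1964 0.0001] [np.float64(0.0001384378471873022), np.float64(0.00013843784718722252)]
roll [0.6123 0.1385 0.117 ] [0.6118 0.1387 0.1202] [np.float64(0.0003331978534160585), np.float64(0.0003331978534161432)]
long ends [array([0.5709, 0.0901, 0.06  ]), array([0.6348, 0.08  , 0.06  ])]
sq near edge [array([0.589 , 0.2192, 0.116 ]), array([0.6514, 0.2077, 0.116 ])]
```

```bash
python3 -m jog '1 .035 .01 .005 0;1 .035 .01 .005 0;1 .035 .01 .005 0;1 .035 .01 .005 -3;1 0 0 0 0;1 0 0 0 0' >/dev/null
python3 -c "
from h import *
shot('w4');go(.626,.2455,.156,-10.5)"
```

```text
t 3.43 grasp [0.6165 0.1872 0.3008] yaw_y -4.47 tilt [-0.0015 -0.0017 -1.    ] shift [0.0591 0.0052 0.1447] turn 6.03 F [0.35   0.0822 0.1849] open 0.09266154148351131 0.0
```

View pics/w4.png

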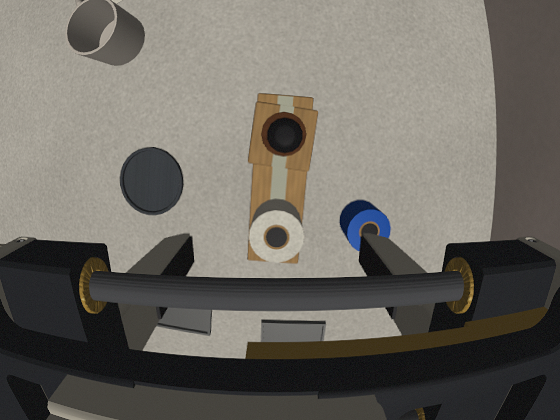

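Run:
```python
from h import *
T=load("pics/top0.npz");W=load("pics/w4.npz")
t=lambda x,y:((x+.5)/5.7-.5+150,(y+.5)/5.7-.5+90)
print("foot",fplane(W,(284,134),.130),"knob",fplane(W,(286.5,135),.184),tri2([ray(T,t(190,236)),fray(W,(286.5,135))]))
C=[fplane(W,p,.116) for p in((257,101),(318,109),(308,170),(248,162))];print("sq",np.array(C),np.mean(C,0))
for a,b in((0,1),(3,2)): d=C[b]-C[a];print(np.degrees(np.arctan2(d[1],d[0])),np.linalg.norm(d))
L=[fplane(W,p,.06) for p in((259,94),(313,98),(298,264),(248,262))];print("long",np.array(L),np.mean(L,0))
print("roll",fplane(W,(276,237),.117))
```

```text
foot [0.628  0.2467 0.13  ] knob [0.6289 0.2469 0.184 ] (array([0.6286, 0.2471, 0.1812]), [np.float64(0.000484999294770613), np.float64(0.0004849992947705124)])
sq [[0.6036 0.2822 0.116 ]
 [0.6645 0.2697 0.116 ]
 [0.6502 0.2077 0.116 ]
 [0.5893 0.2207 0.116 ]] [0.6269 0.2451 0.116 ]
-11.569802086225732 0.06212293485423475
-11.976304460869404 0.062216113642767516
long [[0.6036 0.2952 0.06  ]
 [0.6667 0.286  0.06  ]
 [0.6358 0.0788 0.06  ]
 [0.5712 0.0864 0.06  ]] [0.6193 0.1866 0.06  ]
roll [0.6118 0.1382 0.117 ]
```

```bash
python3 -m jog '1 0 0 0 6.5;1 .0305 0 .02 0;1 .0305 0 .02 0;1 0 0 0 0;1 0 0 0 0;1 0 0 0 0' >/dev/null
python3 -c "
from h import *
shot('w5');go(.628,.2468,.156,-11.5)"
```

```text
t 3.98 grasp [0.6288 0.2469 0.2635] yaw_y -10.98 tilt [ 0.0003  0.002  -1.    ] shift [-0.0003 -0.001   0.1075] turn 0.52 F [-0.223   0.0433  1.1568] open 0.09306187870756026 0.0
```

```bash
python3 -m jog '1 0 0 .03 0;1 0 0 .03 0;1 0 0 .025 0;1 0 0 .02 0;1 0 0 0 0;.5 0 0 0 0;.2 0 0 0 0;.1 0 0 0 0;.1 0 0 0 0;.1 0 0 0 0' 15
python3 -m jog '.1 0 0 0 0;.1 0 0 0 0;.1 0 0 -.01 0;.1 0 0 -.02 0;.1 0 0 -.03 0;.1 0 0 -.03 0;.1 0 0 -.03 0;.1 0 0 -.03 0;.1 0 0 -.02 0;.1 0 0 0 0'
python3 -c "
from h import *
go(.432,-.212,.06,-11.5)"
```

```text
t: 4.82
tool_pos: [0.6289, 0.2493, 0.2237]
orientation: [2.42, 2.001, 0.004]
force: [0.6, -1.5, -0.3]
opening: 0.0645
gripper_force: 0.0
t: 5.65
tool_pos: [0.6292, 0.2496, 0.3997]
orientation: [2.418, 2.0, 0.015]
force: [0.9, -0.6, 1.3]
opening: 0.009
gripper_force: 0.0
t 5.65 grasp [0.6298 0.2498 0.3347] yaw_y -10.83 tilt [ 0.0048  0.0089 -0.9999] shift [-0.492  -0.11    0.2714] turn 0.67 F [ 0.8626 -0.5677  1.2956] open 0.008988072299065373 0.0
```

The fingers close more slowly than I allowed for, so the lift came up empty. I check that the stamp still stands.

```bash
python3 -m jog '1 -.03 0 0 0;1 -.03 0 0 0;1 0 0 0 0;1 0 0 0 0;1 0 0 0 0;1 0 0 0 0;1 0 0 0 0;1 0 0 0 0;1 0 0 0 0;1 0 0 0 0'
python3 -c "
from h import *
shot('w6')"
```

```text
t: 6.48
tool_pos: [0.6169, 0.1907, 0.3916]
orientation: [-2.421, -2.002, 0.0]
force: [0.5, 0.8, -0.7]
opening: 0.0714
gripper_force: 0.0
```

View pics/w6.png

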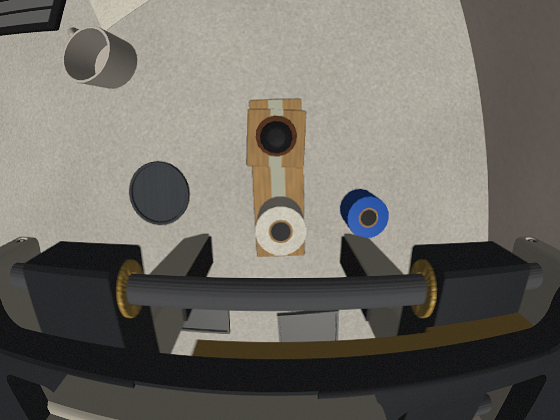

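The stamp still stands with its knob at (276,136), concentric with its foot.

```bash
python3 - <<'E'
from h import *
W=load("pics/w6.npz")
print("foot",fplane(W,(276,135.5),.130),"knob",fplane(W,(276,136.5),.184))
C=[fplane(W,p,.116) for p in((250,109),(306,111),(302,166),(247,164))];print(np.mean(C,0))
go(.628,.2468,.156,-11.5)
E
python3 -m jog '1 .03 0 .03 0;1 .03 0 .03 0;1 0 0 .02 0;1 0 0 0 0;1 0 0 0 0;1 0 0 0 0;1 0 0 0 0' >/dev/null
python3 -c "
from h import *
go(.628,.2468,.156,-11.5)"
```

```text
foot [0.6274 0.2472 0.13  ] knob [0.6275 0.2475 0.184 ]
[0.6272 0.2448 0.116 ]
t 6.53 grasp [0.6169 0.1906 0.3266] yaw_y -10.81 tilt [-0.0001 -0.0002 -1.    ] shift [0.0573 0.0004 0.1706] turn 0.69 F [0.6041 0.3546 0.402 ] open 0.07536414796962168 0.0
t 7.12 grasp [0.6292 0.2477 0.2508] yaw_y -10.89 tilt [ 0.0017  0.0036 -1.    ] shift [-0.0012 -0.0013  0.0948] turn 0.61 F [-0.1257 -0.2287  0.7767] open 0.09283750630065482 0.0
```

```bash
python3 -m jog '1 0 -.001 .03 0;1 0 0 .03 0;1 0 0 .025 0;1 0 0 .009 0;.1 0 0 0 0;.1 0 0 0 0;.1 0 0 0 0;.1 0 0 0 0;.1 0 0 0 0;.1 0 0 0 0' 15
python3 -m jog '.1 0 0 0 0;.1 0 0 0 0;.1 0 0 0 0;.1 0 0 0 0;.1 0 0 0 0;.1 0 0 0 0;.1 0 0 0 0;.1 0 0 0 0;.1 0 0 0 0;.1 0 0 0 0'
```

```text
t: 7.95
tool_pos: [0.6276, 0.2485, 0.2203]
orientation: [2.421, 2.001, 0.003]
force: [-0.2, 0.2, 0.0]
opening: 0.0577
gripper_force: 0.0
t: 8.78
tool_pos: [0.627, 0.2483, 0.2188]
orientation: [-2.421, -2.002, 0.0]
force: [-0.4, -0.4, -0.4]
opening: 0.029
gripper_force: 15.0
```

```bash
python3 -m jog '.1 0 0 0 0;.1 0 0 -.005 0;.1 0 0 -.015 0;.1 0 0 -.025 0;.1 0 0 -.03 0;.1 0 0 -.03 0;.1 0 0 0 0'
python3 -c "
from h import *
go(.432,-.212,.14,-11.5)"
```

```text
t: 9.37
tool_pos: [0.629, 0.249, 0.3328]
orientation: [2.418, 1.999, 0.017]
force: [0.2, 1.1, -0.2]
opening: 0.0291
gripper_force: 15.0
t 9.37 grasp [0.6297 0.2492 0.2678] yaw_y -10.83 tilt [ 0.0054  0.01   -0.9999] shift [-0.4908 -0.1088  0.1241] turn 0.67 F [ 0.2147  1.0803 -0.1771] open 0.02906746749323052 15.00004684086889
```

```bash
python3 -m jog '.1 -.035 -.008 0 0;.1 -.035 -.008 0 0;.1 -.035 -.008 0 0;.1 -.035 -.008 0 0;.1 -.035 -.008 0 0;.1 -.035 -.008 0 0;.1 -.035 -.008 0 0;.1 -.035 -.008 0 0;.1 -.035 -.008 0 0;.1 -.035 -.008 0 0'
python3 -m jog '.1 -.035 -.007 .02 0;.1 -.035 -.007 .03 0;.1 -.035 -.007 .03 0;.1 -.025 -.007 .03 0;.1 -.01 0 .01 0;.1 0 0 0 0;.1 0 0 0 0'
python3 -c "
from h import *
go(.432,-.212,.055,-11.5)"
```

```text
t: 10.2
tool_pos: [0.4817, -0.0817, 0.3243]
orientation: [2.42, 2.002, 0.001]
force: [-0.6, -0.7, -0.6]
opening: 0.0289
gripper_force: 15.0
t: 10.78
tool_pos: [0.4319, -0.2055, 0.2107]
orientation: [-2.422, -2.0, -0.001]
force: [-0.1, -0.3, -0.9]
opening: 0.0291
gripper_force: 15.0
t 10.78 grasp [ 0.4319 -0.2055  0.1457] yaw_y -10.92 tilt [ 0.0008 -0.0002 -1.    ] shift [-0.0065  0.0014  0.0907] turn 0.58 F [-0.0845 -0.3353 -0.9312] open 0.029050328930724248 15.000025809276849
```

Descend to just above the felt, then creep in.

```bash
python3 -m jog '.1 -.006 .001 .02 0;.1 0 0 .03 0;.1 0 0 .025 0;.1 0 0 .008 0;.1 0 0 0 0;.1 0 0 0 0'
python3 -m jog '.1 0 0 .003 0;.1 0 0 .002 0;.1 0 0 0 0;.1 0 0 0 0'
python3 -c "
from h import *
go(.432,-.212,.053,-11.5)"
```

```text
t: 11.28
tool_pos: [0.4329, -0.2114, 0.129]
orientation: [2.419, 2.002, 0.001]
force: [0.6, -0.7, -1.1]
opening: 0.0291
gripper_force: 15.0
t: 11.62
tool_pos: [0.4319, -0.2119, 0.123]
orientation: [2.42, 2.001, 0.001]
force: [-1.1, 0.1, -0.9]
opening: 0.029
gripper_force: 15.0
t 11.62 grasp [ 0.432 -0.212  0.058] yaw_y -10.84 tilt [-0.0004  0.0011 -1.    ] shift [-0.    -0.     0.005] turn 0.66 F [-1.0955  0.0697 -0.912 ] open 0.028998125662821762 14.999891726765782
```

```bash
for i in 1; do python3 -m jog '.1 0 0 .002 0;.1 0 0 0 0;.1 0 0 0 0' | grep -E "pos|force"; done
python3 -m jog '.1 0 0 .001 0;.1 0 0 0 0;.1 0 0 0 0'| grep -E "pos|force"
python3 -m jog '.1 0 0 .001 0;.1 0 0 0 0;.1 0 0 0 0'| grep -E "pos|force"
python3 -m jog '.1 0 0 .001 0;.1 0 0 0 0;.1 0 0 0 0'| grep -E "pos|force"
```

```text
tool_pos: [0.4314, -0.2117, 0.1201]
force: [-0.4, 0.6, -1.3]
gripper_force: 15.0
tool_pos: [0.4315, -0.2117, 0.1191]
force: [0.4, -0.1, -0.3]
gripper_force: 15.0
tool_pos: [0.4315, -0.2117, 0.1181]
force: [-0.9, 0.3, -0.8]
gripper_force: 15.0
tool_pos: [0.4319, -0.2118, 0.1177]
force: [-0.2, -0.1, 4.0]
gripper_force: 15.0
```

Contact at the expected height. Release and rise.

```bash
python3 -m jog '1 0 0 0 0;1 0 0 0 0;1 0 0 0 0;1 0 0 0 0;1 0 0 0 0;1 0 0 0 0;1 0 0 0 0;1 0 0 0 0;1 0 0 0 0;1 0 0 0 0'|grep open
python3 -m jog '1 0 0 -.02 0;1 0 0 -.03 0;1 0 0 -.03 0;1 0 0 -.035 0;1 0 0 -.035 0;1 0 0 -.035 0;1 0 0 0 0'
python3 - <<'E'
from h import *
from plant import robot
go(.6265,.2447,.16,-11.7)
c=robot.read_camera("top")["color"][180:280,300:440];s=robot.read_camera("scene")["color"][240:340,150:290]
cv2.imwrite("pics/p1.png",cv2.resize(np.hstack([c,s]),None,fx=2.8,fy=2.8)[:,:,::-1])
E
```

```text
opening: 0.0903
t: 14.03
tool_pos: [0.4339, -0.2131, 0.3106]
orientation: [2.412, 1.995, 0.006]
force: [0.4, -0.4, 0.6]
opening: 0.0933
gripper_force: 0.0
t 14.03 grasp [ 0.4346 -0.2136  0.2456] yaw_y -10.83 tilt [-0.0044  0.0112 -0.9999] shift [0.4865 0.1015 0.0846] turn 0.87 F [ 0.4334 -0.3534  0.6226] open 0.09326752085119464 0.0
```

View pics/p1.png

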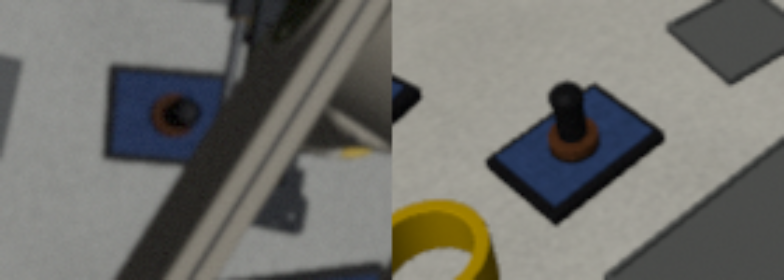

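The stamp stands upright in the middle of the felt. Next is the square carton.

```bash
python3 -m jog '1 .035 .007 0 0;1 .035 .007 0 0;1 .035 .007 0 0;1 .035 .007 0 0;1 .035 .007 0 0;1 .035 .007 0 0;1 .035 .007 0 0;1 .035 .007 0 0;1 .035 .007 0 0;1 .035 .007 0 0'|grep pos
python3 -m jog '1 .035 .007 .01 1;1 .035 .007 .02 0;1 .035 .007 .02 0;1 .025 .007 .01 0;1 .007 0 0 0;1 0 0 0 0;1 0 0 0 0;1 0 0 0 0'|grep pos
python3 -c "
from h import *
shot('w7');go(.6265,.2447,.092,-11.7)"
```

```text
tool_pos: [0.5656, 0.1206, 0.2996]
tool_pos: [0.621, 0.2463, 0.2425]
t 15.68 grasp [0.6212 0.2462 0.178 ] yaw_y -11.9 tilt [ 0.0001  0.0009 -1.    ] shift [-0.0004  0.0054  0.086 ] turn -0.2 F [-0.2027 -0.2473  0.3604] open 0.09285947813892152 0.0
```

```bash
python3 -m jog '1 0 .005 .01 0;1 0 0 .03 0;1 0 0 .03 0;1 0 0 .016 0;.3 0 0 0 0;.3 0 0 0 0;.3 0 0 0 0;.3 0 0 0 0;.3 0 0 0 0;.3 0 0 0 0' 20
python3 -m jog '.3 0 0 0 0;.3 0 0 0 0;.3 0 0 0 0;.3 0 0 0 0'
python3 -c "
from h import *
go(.6265,.2447,.092,-11.7)"
```

```text
t: 16.52
tool_pos: [0.6271, 0.2467, 0.1586]
orientation: [2.438, 1.98, 0.005]
force: [0.0, -1.1, 5.9]
opening: 0.064
gripper_force: 20.0
t: 16.85
tool_pos: [0.6271, 0.2467, 0.1586]
orientation: [2.437, 1.98, 0.005]
force: [-0.1, -2.1, 6.4]
opening: 0.0641
gripper_force: 20.0
t 16.85 grasp [0.6273 0.2467 0.0936] yaw_y -11.83 tilt [ 0.0016  0.0033 -1.    ] shift [-0.0022 -0.0004  0.0016] turn -0.13 F [-0.1388 -2.0713  6.4196] open 0.06409777001701625 19.965796172618866
```

```bash
python3 -m jog '.3 0 0 -.005 0;.3 0 0 -.015 0;.3 0 0 -.025 0;.3 0 0 -.03 0;.3 0 0 -.03 0;.3 0 0 0 0;.3 0 0 0 0'
python3 -c "
from h import *
shot('w8');go(.4455,-.0055,.10,-10.8)"
```

```text
t: 17.43
tool_pos: [0.6272, 0.247, 0.2656]
orientation: [2.437, 1.979, 0.009]
force: [0.6, -0.6, -2.5]
opening: 0.0637
gripper_force: 20.0
t 17.48 grasp [0.6264 0.2467 0.1978] yaw_y -11.83 tilt [ 0.0011  0.0019 -1.    ] shift [-0.284  -0.1255  0.0973] turn -1.03 F [-0.0071 -0.235  -2.4291] open 0.06381157128717578 19.950549602508545
```

View pics/w8.png

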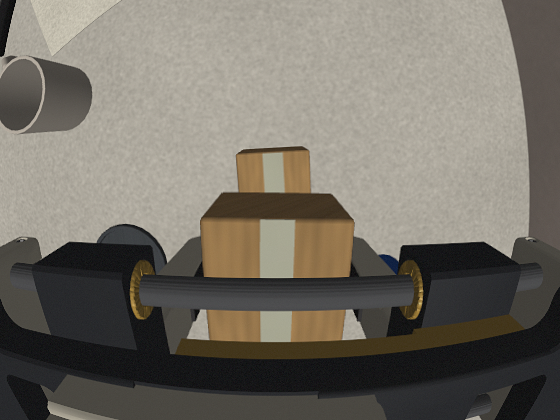

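The carton is held level at (277,265), with the long carton behind it.

```bash
python3 -m jog '.3 -.031 -.014 0 0;.3 -.031 -.014 0 0;.3 -.031 -.014 0 0;.3 -.031 -.014 0 0;.3 -.031 -.014 0 0;.3 -.031 -.014 0 0;.3 -.031 -.014 .01 0;.3 -.031 -.014 .02 -1;.3 -.036 -.013 .03 0;.3 0 0 .03 0'|grep pos
python3 -m jog '.3 0 0 .01 0;.3 0 0 0 0;.3 0 0 0 0;.3 0 0 0 0'|grep pos
python3 -c "
from h import *
go(.4455,-.0055,.040,-10.8)"
```

```text
tool_pos: [0.446, -0.005, 0.174]
tool_pos: [0.4498, -0.0009, 0.1669]
t 18.65 grasp [ 0.4499 -0.0009  0.1019] yaw_y -10.77 tilt [ 0.0003  0.0014 -1.    ] shift [-0.0054 -0.0035  0.0619] turn 0.03 F [-0.6223  0.1783 -1.221 ] open 0.06429335087089036 19.950539767742157
```

```bash
python3 -m jog '.3 -.005 -.004 .01 0;.3 0 0 .02 0;.3 0 0 .02 0;.3 0 0 .009 0;.3 0 0 0 0;.3 0 0 0 0'|grep -E "pos|force"
python3 -m jog '.3 0 0 .002 0;.3 0 0 0 0;.3 0 0 0 0'|grep -E "pos|force"
python3 -m jog '.3 0 0 .002 0;.3 0 0 0 0;.3 0 0 0 0'|grep -E "pos|force"
python3 -m jog '.3 0 0 .001 0;.3 0 0 0 0;.3 0 0 0 0'|grep -E "pos|force"
```

```text
tool_pos: [0.4438, -0.0055, 0.1067]
force: [0.7, -1.3, -1.2]
gripper_force: 20.0
tool_pos: [0.4445, -0.0058, 0.1055]
force: [-0.4, 0.4, -1.8]
gripper_force: 20.0
tool_pos: [0.4439, -0.0057, 0.1026]
force: [0.4, 0.4, -1.1]
gripper_force: 20.0
tool_pos: [0.444, -0.0058, 0.1024]
force: [-4.9, -0.1, 7.9]
gripper_force: 20.0
```

```bash
python3 -m jog '1 0 0 0 0;1 0 0 0 0;1 0 0 0 0;1 0 0 0 0;1 0 0 0 0;1 0 0 0 0;1 0 0 -.02 0;1 0 0 -.03 0;1 0 0 -.035 0;1 0 0 -.035 0'|grep open
python3 -m jog '1 0 0 -.03 0;1 0 0 0 0;1 0 0 0 0'
python3 -c "
from h import *
shot('w9');go(.612,.1385,.18,-8)"
```

```text
opening: 0.0928
t: 20.98
tool_pos: [0.4451, -0.0058, 0.2538]
orientation: [2.418, 2.0, 0.005]
force: [-0.3, 0.4, -0.9]
opening: 0.0928
gripper_force: 0.0
t 21.03 grasp [ 0.4442 -0.0057  0.1868] yaw_y -10.83 tilt [ 0.      0.0013 -1.    ] shift [0.1732 0.1377 0.0069] turn -2.83 F [ 0.0304 -0.1821 -0.5959] open 0.09276173159795431 0.0
```

View pics/w9.png

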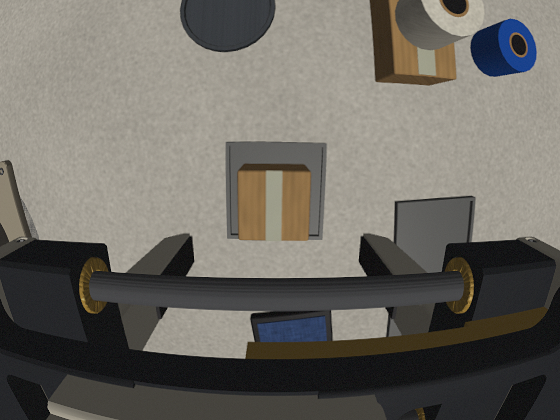

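```bash
python3 - <<'E'
from h import *
W=load("pics/w9.npz")
C=[fplane(W,p,.060) for p in((238,170),(312,170),(309,240),(239,240))];print(np.array(C),np.mean(C,0))
C=[fplane(W,p,.010) for p in((227,142),(326,144),(323,238),(229,239))];print(np.array(C),np.mean(C,0))
E
python3 -m jog '1 .035 .027 -.005 0;1 .035 .027 0 0;1 .035 .027 0 0;1 .035 .027 0 0;1 .033 .027 0 -3;1 0 0 0 0;1 0 0 0 0;1 0 0 0 0'|grep pos
python3 -c "
from h import *
go(.612,.1385,.09,-8)"
```

```text
[[ 0.4193  0.0293  0.06  ]
 [ 0.4819  0.0173  0.06  ]
 [ 0.4689 -0.045   0.06  ]
 [ 0.4066 -0.033   0.06  ]] [ 0.4442 -0.0079  0.06  ]
[[ 0.4074  0.0542  0.01  ]
 [ 0.505   0.0335  0.01  ]
 [ 0.4863 -0.0644  0.01  ]
 [ 0.3871 -0.0465  0.01  ]] [ 0.4464 -0.0058  0.01  ]
tool_pos: [0.5992, 0.1311, 0.2535]
t 21.7 grasp [0.599  0.1311 0.1885] yaw_y -7.83 tilt [-0.0015 -0.0043 -1.    ] shift [0.0093 0.0123 0.0985] turn 0.17 F [-0.1472  0.1076 -0.5363] open 0.09312112965928895 0.0
```

The square carton is centred in its tray to about 2 mm. Next is the roll.

```bash
python3 -m jog '1 .009 .012 .02 0;1 0 0 .01 0;1 0 0 0 0;1 0 0 0 0'|grep pos
python3 -c "
from h import *
go(.612,.1385,.09,-8)"
python3 -m jog '1 0 0 .02 0;1 0 0 .03 0;1 0 0 .017 0;1 0 0 0 0;.3 0 0 0 0;.3 0 0 0 0;.3 0 0 0 0;.3 0 0 0 0;.3 0 0 0 0;.3 0 0 0 0' 20
python3 -m jog '.3 0 0 0 0;.3 0 0 0 0;.3 0 0 0 0;.3 0 0 0 0'
python3 -c "
from h import *
go(.612,.1385,.09,-8)"
```

```text
tool_pos: [0.6121, 0.1376, 0.2256]
t 22.03 grasp [0.6119 0.1376 0.1606] yaw_y -7.89 tilt [-0.0008 -0.0021 -1.    ] shift [0.001  0.0001 0.0706] turn 0.11 F [-0.3369 -0.0847  0.5816] open 0.0931950274127047 0.0
t: 22.87
tool_pos: [0.6139, 0.1388, 0.1603]
orientation: [2.367, 2.064, 0.002]
force: [-1.8, 0.2, 6.9]
opening: 0.06
gripper_force: 20.0
t: 23.2
tool_pos: [0.6139, 0.1387, 0.1603]
orientation: [2.367, 2.064, 0.001]
force: [-2.1, -0.5, 6.4]
opening: 0.06
gripper_force: 20.0
t 23.2 grasp [0.614  0.1387 0.0953] yaw_y -7.83 tilt [ 0.0003  0.0011 -1.    ] shift [-0.0005 -0.0019  0.0053] turn 0.17 F [-2.0564 -0.4766  6.3761] open 0.05995953625528183 20.001835227012634
```

```bash
python3 -m jog '.3 0 0 -.005 0;.3 0 0 -.015 0;.3 0 0 -.025 0;.3 0 0 -.03 0;.3 0 0 -.02 0;.3 0 0 0 0;.3 0 0 0 0'
python3 -c "
from h import *
go(.435,.195,.1,-8)"
```

```text
t: 23.78
tool_pos: [0.6142, 0.1387, 0.2555]
orientation: [2.367, 2.063, 0.004]
force: [-0.7, 1.0, -3.1]
opening: 0.0597
gripper_force: 20.0
t 23.78 grasp [0.6144 0.1387 0.1905] yaw_y -7.83 tilt [ 0.0008  0.0028 -1.    ] shift [ 0.0312 -0.1856  0.09  ] turn 0.17 F [-0.6764  1.0294 -3.0565] open 0.059659504542758035 19.99931126832962
```

```bash
python3 -m jog '.3 .005 -.031 0 0;.3 .005 -.031 0 0;.3 .005 -.031 0 0;.3 .005 -.031 .01 0;.3 .005 -.031 .02 0;.3 .005 -.03 .03 0;.3 0 0 .03 0;.3 0 0 0 0;.3 0 0 0 0;.3 0 0 0 0'|grep pos
python3 -c "
from h import *
go(.435,.195,.043,-8)"
```

```text
tool_pos: [0.4358, 0.1932, 0.1656]
t 24.62 grasp [0.4358 0.1932 0.1006] yaw_y -7.85 tilt [-0.0001  0.0002 -1.    ] shift [ 0.0017 -0.001   0.0576] turn 0.15 F [ 0.7613 -0.4473 -0.5993] open 0.05955033751730441 19.99920219182968
```

```bash
python3 -m jog '.3 .002 -.001 .02 0;.3 0 0 .02 0;.3 0 0 .015 0;.3 0 0 .003 0;.3 0 0 0 0;.3 0 0 0 0'|grep -E "pos|force"
python3 -m jog '.3 0 0 .001 0;.3 0 0 0 0;.3 0 0 0 0'|grep -E "pos|force"
python3 -m jog '.3 0 0 .001 0;.3 0 0 0 0;.3 0 0 0 0'|grep -E "pos|force"
python3 -m jog '.3 0 0 .001 0;.3 0 0 0 0;.3 0 0 0 0'|grep -E "pos|force"
```

```text
tool_pos: [0.4358, 0.1956, 0.1086]
force: [0.4, -0.5, -1.8]
gripper_force: 20.0
tool_pos: [0.435, 0.1957, 0.1069]
force: [-0.5, 0.8, -1.4]
gripper_force: 20.0
tool_pos: [0.4343, 0.1955, 0.105]
force: [-0.4, 0.9, -2.1]
gripper_force: 20.0
tool_pos: [0.4344, 0.1955, 0.1043]
force: [-2.9, -0.9, 5.0]
gripper_force: 20.0
```

```bash
python3 -m jog '1 0 0 0 0;1 0 0 0 0;1 0 0 0 0;1 0 0 0 0;1 0 0 0 0;1 0 0 0 0;1 0 0 -.02 0;1 0 0 -.03 0;1 0 0 -.035 0;1 0 0 -.035 0'|grep open
python3 -m jog '1 -.03 .02 -.02 0;1 -.03 .035 0 0;1 -.03 .035 0 0;1 0 .035 0 0;1 0 .035 0 0;1 0 .02 0 0;1 0 0 0 0;1 0 0 0 0;1 0 0 0 0'|grep pos
python3 -c "
from h import *
shot('w10');go(.618,.187,.12,-8)"
```

```text
opening: 0.0929
tool_pos: [0.5938, 0.0885, 0.2434]
t 27.5 grasp [0.5936 0.0887 0.1787] yaw_y -7.81 tilt [-0.0001 -0.0009 -1.    ] shift [0.1007 0.0109 0.0586] turn 0.19 F [1.0826 0.9184 0.4496] open 0.093235625103245 0.0
```

View pics/w10.png

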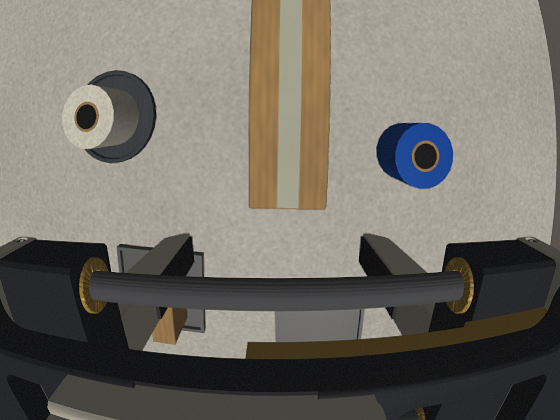

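The roll stands in the dish, spot at (87,117), and the long carton is bare with its near end at (249–327, 208).

```bash
python3 - <<'E'
from h import *
W=load("pics/w10.npz")
a,b=fplane(W,(249,207),.06),fplane(W,(327,209),.06)
l,r=fplane(W,(251.5,0),.06),fplane(W,(330,0),.06)
print(a,b,l,r);ax=((l-a)+(r-b))/2;ax/=np.linalg.norm(ax)
print("centre",(a+b)/2+.105*ax,"yaw",np.degrees(np.arctan2(ax[1],ax[0]))-90)
print("roll",fplane(W,(87,117),.061))
E
python3 -m jog '1 .034 .003 0 0;1 .034 .004 0 0;1 .033 .004 0 0;1 0 0 .02 0;1 0 0 0 0;1 0 0 0 0;1 0 0 0 0'|grep pos
python3 -c "
from h import *
go(.618,.187,.033,-8)"
```

```text
[0.5708 0.091  0.06  ] [0.6362 0.0803 0.06  ] [0.5972 0.2662 0.06  ] [0.6624 0.2586 0.06  ]
centre [0.619  0.1895 0.06  ] yaw -8.470759942447188
roll [0.4345 0.1948 0.061 ]
tool_pos: [0.6185, 0.1864, 0.2243]
t 28.08 grasp [0.6185 0.1864 0.1593] yaw_y -7.84 tilt [-0.0005 -0.0004 -1.    ] shift [ 0.0006 -0.0005  0.1263] turn 0.16 F [ 0.1689 -0.1873  0.9687] open 0.09279700299005998 0.0
```

```bash
python3 -m jog '1 .002 0 .02 .5;1 0 0 .03 0;1 0 0 .03 0;1 0 0 .03 0;1 0 0 .015 0;1 0 0 0 0;1 0 0 0 0;.3 0 0 0 0;.3 0 0 0 0;.3 0 0 0 0' 35|grep -E "pos|force|open"
python3 -m jog '.3 0 0 0 0;.3 0 0 0 0;.3 0 0 0 0;.3 0 0 0 0;.3 0 0 0 0;.3 0 0 0 0'|grep -E "pos|force|open"
python3 -m jog '.3 0 0 -.005 0;.3 0 0 -.01 0;.3 0 0 -.02 0;.3 0 0 -.03 0;.3 0 0 -.03 0;.3 0 0 0 0;.3 0 0 0 0'
python3 -c "
from h import *
shot('w11');go(.609,-.171,.13,-6.6)"
```

```text
tool_pos: [0.6209, 0.1892, 0.1015]
force: [-0.5, 0.1, -0.0]
opening: 0.0774
gripper_force: 0.0
tool_pos: [0.6199, 0.1892, 0.1001]
force: [-1.7, 0.4, 5.8]
opening: 0.0659
gripper_force: 35.0
t: 30.0
tool_pos: [0.621, 0.1893, 0.1972]
orientation: [2.375, 2.052, 0.008]
force: [-1.0, -0.4, -3.2]
opening: 0.0657
gripper_force: 35.0
t 30.05 grasp [0.6198 0.189  0.1296] yaw_y -8.33 tilt [ 0.0005  0.0013 -1.    ] shift [-0.3578  0.0415 -0.0005] turn -1.73 F [-1.3619 -0.4541 -3.3705] open 0.06566704760134255 34.98157203197479
```

```bash
python3 -m jog '.3 -.02 .002 0 -1.7;.3 -.036 .003 0 0;.3 -.038 .003 0 0;.3 -.038 .003 0 0;.3 -.038 .003 0 0;.3 -.038 .003 0 0;.3 -.038 .003 0 0;.3 -.038 .003 0 0;.3 -.036 .003 0 0;.3 -.02 .003 0 0'|grep pos
python3 -m jog '.3 -.01 0 .01 0;.3 0 0 0 0;.3 0 0 0 0;.3 0 0 0 0;.3 0 0 0 0'
python3 -c "
from h import *
shot('w12');go(.609,-.171,.043,-6.7)"
```

```text
tool_pos: [0.6063, -0.1557, 0.1912]
t: 31.3
tool_pos: [0.6072, -0.1602, 0.1834]
orientation: [-2.343, -2.091, 0.0]
force: [0.1, -0.3, -3.2]
opening: 0.0656
gripper_force: 35.0
t 31.35 grasp [ 0.6074 -0.1604  0.1188] yaw_y -6.52 tilt [ 0.0003 -0.0001 -1.    ] shift [-0.0104  0.0028  0.0758] turn 0.18 F [ 0.0556 -0.2775 -2.0923] open 0.06604096249992422 34.98161494731903
```

View pics/w12.png

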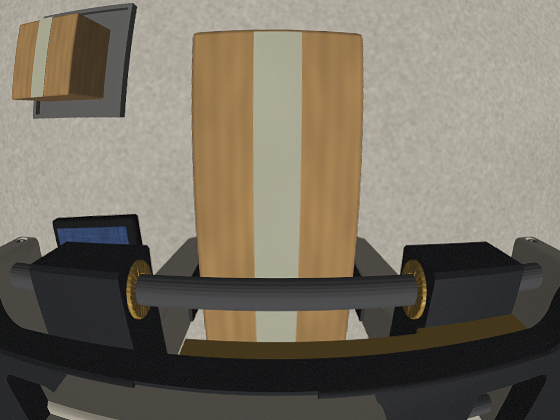

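The long carton is held level, far end at row 34. I lower it into the tray.

```bash
python3 -m jog '.3 -.01 .003 .02 0;.3 0 0 .025 0;.3 0 0 .02 0;.3 0 0 .008 0;.3 0 0 0 0;.3 0 0 0 0'|grep -E "pos|force"
python3 -m jog '.3 0 0 .002 0;.3 0 0 0 0;.3 0 0 0 0'|grep -E "pos|force"
python3 -m jog '.3 0 0 .001 0;.3 0 0 0 0;.3 0 0 0 0'|grep -E "pos|force"
python3 -m jog '.3 0 0 .001 0;.3 0 0 0 0;.3 0 0 0 0'|grep -E "pos|force"
```

```text
tool_pos: [0.6092, -0.1717, 0.1113]
force: [0.3, -0.4, -3.1]
gripper_force: 35.0
tool_pos: [0.6099, -0.1725, 0.1104]
force: [0.2, -0.1, -1.7]
gripper_force: 35.0
tool_pos: [0.6091, -0.1724, 0.1082]
force: [0.2, -0.6, -2.2]
gripper_force: 35.0
tool_pos: [0.6089, -0.1723, 0.1068]
force: [-0.5, 0.7, -3.4]
gripper_force: 35.0
```

```bash
python3 -m jog '.3 0 0 .001 0;.3 0 0 0 0;.3 0 0 0 0'|grep -E "pos|force"
python3 -m jog '.3 0 0 .001 0;.3 0 0 0 0;.3 0 0 0 0'|grep -E "pos|force"
python3 -m jog '.3 0 0 .001 0;.3 0 0 0 0;.3 0 0 0 0'|grep -E "pos|force"
```

```text
tool_pos: [0.6089, -0.1723, 0.1057]
force: [-0.6, 0.6, -2.2]
gripper_force: 35.0
tool_pos: [0.609, -0.1723, 0.1048]
force: [0.0, 0.3, -2.4]
gripper_force: 35.0
tool_pos: [0.6092, -0.1724, 0.1041]
force: [-0.4, -0.4, -2.6]
gripper_force: 35.0
```

```bash
python3 -m jog '.3 0 0 .001 0;.3 0 0 0 0;.3 0 0 0 0'|grep -E "pos|force"
python3 -m jog '.3 0 0 .001 0;.3 0 0 0 0;.3 0 0 0 0'|grep -E "pos|force"
```

```text
tool_pos: [0.6092, -0.1724, 0.1041]
force: [-4.8, 1.3, 6.2]
gripper_force: 35.0
tool_pos: [0.6093, -0.1724, 0.1041]
force: [-8.8, 3.3, 14.4]
gripper_force: 35.0
```

Contact at TCP z 0.104, as expected. Release, retreat and check.

```bash
python3 -m jog '1 0 0 -.001 0;1 0 0 0 0;1 0 0 0 0;1 0 0 0 0;1 0 0 0 0;1 0 0 0 0;1 0 0 0 0;1 0 0 -.02 0;1 0 0 -.03 0;1 0 0 -.035 0'|grep open
python3 -m jog '1 0 0 -.035 0;1 0 0 -.035 0;1 0 0 -.035 0;1 -.03 0 -.03 0;1 -.03 0 0 0;1 -.03 0 0 0;1 -.03 0 0 0;1 -.03 0 0 0;1 0 0 0 0;1 0 0 0 0'
python3 - <<'E'
from h import *
from plant import robot
go(.6,-.17,.3)
shot('w13')
c=robot.read_camera("scene")["color"][150:370,150:430]
cv2.imwrite("pics/p2.png",cv2.resize(c,None,fx=2.7,fy=2.7)[:,:,::-1])
E
```

```text
opening: 0.093
t: 35.52
tool_pos: [0.5911, -0.3224, 0.3218]
orientation: [-2.349, -2.086, 0.0]
force: [0.2, -0.3, -0.4]
opening: 0.0931
gripper_force: 0.0
t 35.52 grasp [ 0.5911 -0.3224  0.2568] yaw_y -6.79 tilt [ 0.0003 -0.0006 -1.    ] shift [ 0.1524 -0.0092 -0.0431] turn None F [ 0.1679 -0.2694 -0.4054] open 0.09306678469938522 0.0
```

View pics/p2.png

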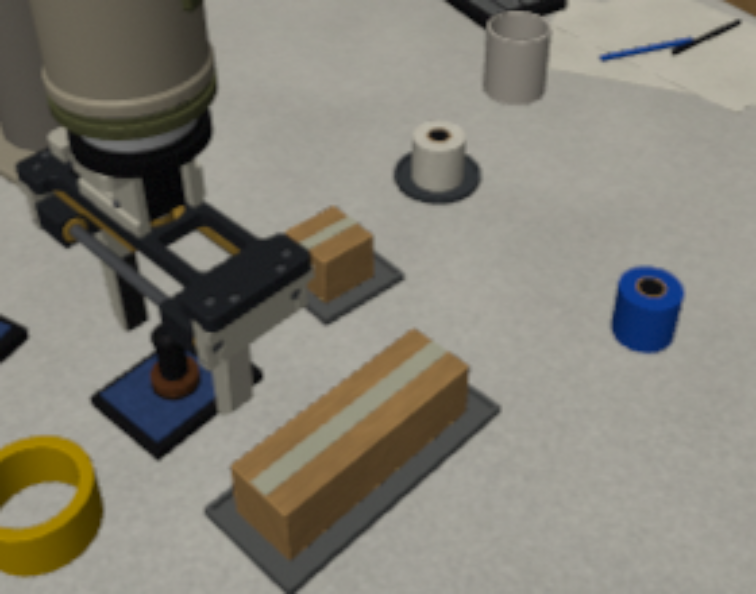

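View pics/w13.png

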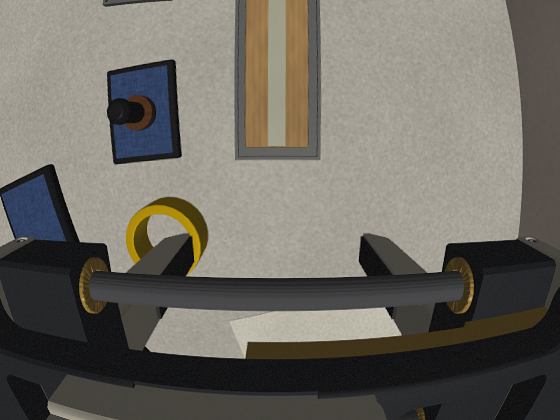

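Everything stands upright inside its place: long carton at (277,75), stamp at (135,112), roll and square carton in theirs, and the mug and tape untouched. I hand the job in.

```bash
python3 -c "
from plant import robot
print(robot.close_job())"
```

```text
the job is handed in; nothing more can be done
None
```

I handed the job in at about 36 s; the closing pictures show the stamp, square carton, label roll and long carton each upright in its own place, with the mug and tape not moved (the first try at gripping the stamp came up empty and disturbed nothing).

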